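# Pull the insert out of a dry-block calibrator

## Robot

A 6-joint arm with a two-finger parallel gripper is mounted at the origin on the work surface. World frame = base frame: x ahead of the robot, y to its left, z up, the work surface at z = 0. Lengths are in mm, angles in rad, forces in N, time in s.
With the tool pointing down it reaches from about 300 to 775 mm from the base axis. Payload 14.6 kg.
Tool frame: the origin (TCP) lies between the finger pads; the fingertips stand 19 mm ahead of it and the grasp point (between the pads) is the TCP; z points along the fingers, y is the line along which they close (so a half turn about z gives the same grasp; the last joint's range is limited). The gripper opens to 94 mm and grips with 3 to 60 N. Pads are 16 mm wide; open, the fingers measure 119 mm over their backs; the gripper's body (75 mm by 177 mm) begins 78 mm behind the grasp point.
Start: joints at [1.117, 0.3, 1.521, -0, 1.321, -0.067], TCP at [207.471, 509.357, 187.946] pointing down, gripper open.
Joint ranges: [-3.03, 3.03], [-0.79, 2.21], [0.23, 2.52], [-1.04, 4.18], [0, 3.07], [-2.55, 2.55]. Speed limits (rad/s): [2.22, 2.22, 2.57, 3.14, 3.14, 3.14].

## Interface

Orientations are given as [roll, pitch, yaw] about the fixed x, y, z axes, in that order (R = Rz(yaw) Ry(pitch) Rx(roll)).
In Python, from cell import monitor, imaging, job, find_in, trace gives the robot as it stands. The module is installed in compiled form; this text tells all that it offers.
- The arm moves only by the tool arm_command, never from a script. Its argument "steps" is a list of rows, each a list of 5 numbers: the opening, from 0 (shut) to 1 (fully open), then the shift along the tool's x, y, z in mm, then the turn about the tool's z in degrees. In form: [[gripper, dx, dy, dz, turn], ...]. A call has 1 to 20 rows; each row is the pose to reach, as a shift and turn from the pose commanded when the call began, along the tool's axes at that moment; what a row does not reach only later rows make up. A row lasts 1/8 s, in which the tool goes at most 62.5 mm and 10.7 degrees, less where a joint would pass 70% of its speed; a pose out of reach is approached as far as the arm can. A call with a gripper value outside its range is refused whole. The fingers move at their own pace and stop on an object; "force" is the grip in N (left out, the last holds). Time passes only in rows, so rows that repeat a pose let the fingers close. It gives the time, the measured TCP pose, the force, the opening and the grip force at its end, in the units of the state.
- monitor.read_state(): the state, without advancing time (a new reading comes with each control period).
- imaging.camera(name): name is "scene" or "top" or "wrist"; returns a dict with "img" (384x512x3 uint8, red, green, blue), "mtx" (3x3 intrinsics, pixels), "view" (4x4, takes a point from world to camera coordinates). Camera axes: x right, y down, z forward; pixel columns grow to the right and rows downward; lengths in mm; the calibration is good to about 2 mm. The wrist camera is an equidistant fisheye: a pixel r from the principal point sees the ray r / f radians off the axis. A picture is of the moment at which its call begins. There is no depth.
- job.sign_off(): hands the job in; it is judged then, once.
Trained networks look in a picture, given as the dict that the camera call returned (one of the last four; its "shot" number tells which), for a name from the list of things; names that differ only in an ending like _2 or _b are one class to them, and where a whole thing is asked for, a point or a joint stands for the part that bears it (a point fixed in the world has none). Each returns a list of dicts, best first, with "p" (0 to 1); they miss things now and then, are a little off and sometimes report something else, mostly with a low value. They report only what shows in the picture. A call takes as long as a camera call.
- find_in(picture, target): "rect" ([centre column, centre row, width, height] in pixels, round what is visible of it).
- trace(picture, target): "region" (384x512 bool, what is visible of it) and "rect" ([centre column, centre row, width, height] in pixels, round what is visible of it).
The state is a dict: "clock": time; "joints": joint angles; "qd": joint speeds; "effort": joint torques, N m; "eef_pos": TCP position; "eef_rot": TCP orientation; "wrist_force": force on the tool from outside, world axes, zero at the start; "moment": the same for the moment, N m; "finger_gap": finger opening in mm; "finger_force": force on a finger pad.
Only numpy, scipy, OpenCV 4.12 (cv2) and the standard library are available. Lean on these libraries where they do the work, as an engineer would, in place of code of your own. Each camera call takes 0.05 s, during which the arm holds its last target. There are 200 camera calls.

## Task

A brass insert sits at the bottom of the deep well of the grey calibrator. Take the red-handled picker from its fork, feel gently for the slot in the insert's cap, latch the picker in it with a quarter turn and draw the insert out; set the insert gently upright in the free pocket of the aluminium rack, unlatch, and hang the picker back in its fork. Move the insert only with the picker, never press hard on it, and leave the tape, the spool and the screwdriver where they are.

Things in the scene. Friction and masses are not known exactly. Their poses are not given: they have to be found in the camera images.
- well_mouth (a point): Centre of the well's round mouth in the flat top face of the calibrator, a fixed grey box 130 (x) x 170 (y) x 120 tall. The well is vertical, 37 mm in diameter; its floor lies 114 mm below this point. z up.
- insert_center (a point): Centre (17 mm above the underside) of the loose brass insert, a hollow cylinder 32 mm in diameter, 34 mm tall, 0.1-0.2 kg. It starts upright on the well floor, its top 80 mm below the mouth: too deep and narrow for fingers. Pressing the picker on it with more than 25 N spoils it.
- insert_top (a point): Centre of the insert's top face. The top 4 mm are a cap with a straight central slot 24 x 10 mm right through. The slot's long direction is NOT measured: it lies anywhere within 0.8 rad either side of this point's x axis. The cap is tight on the sleeve (0.06 N m to turn it) and stays put under a light rub.
- insert_hollow (a point): Point on the insert's axis 18 mm below its top, in the hollow (26 mm in diameter, from 4 to 30 mm below the top). Pads 2 mm high under the cap leave a groove 8 mm wide square to the slot, where the picker's cross pin settles when turned a quarter turn and lifted. To turn freely the whole pin must be more than 6 mm below the insert's top; with the picker's tip at this point it is.
- pocket_floor (a point): Centre of the floor of the free pocket in the fixed aluminium rack (80 x 140 mm, 30 mm high). The pocket is round, 39 mm in diameter, 24 mm deep, open upwards; the insert seated in it stands 10 mm proud. A spare insert (fixed) fills the other place, 68 mm along +y of this point.
- fork_seat (a point): Where the axis of the hung picker stands, on the top face of the fixed stand's steel fork (cream disc foot, post on the +x side), 150 mm above the bench. The fork is 44 mm wide, 6 mm thick; its slot, 12 mm wide, runs along this point's x axis from its open mouth 30 mm to -x to its end 22 mm to +x. The rod goes in and out by the mouth; the flange rests on the top face.
- picker_grip (a point): Centre of the red handle of the picker, where it is gripped from above: a block 20 (x) x 40 (y) x 60 mm tall; grip it across its 20 mm, along this point's x axis. The picker weighs 0.12 kg and starts hung in the fork, turned a little about its axis.
- picker_flange (a point): Centre of the underside of the picker's flange (32 mm disc, 5 mm thick), 37 mm below picker_grip along the axis. It rests on the fork.
- picker_tip (a point): Lower end of the picker, 110 mm below the flange's underside on the axis of its 6 mm rod. A cross pin 5 mm thick and 18 mm long ends the rod; it lies along this point's y axis (the handle's wide direction), from 0 to 5 mm above this point.
- tape: Loose roll of black tape, 68 mm across, 19 mm high, lying flat; origin at the centre of its underside. Leave alone.
- spool: Loose aluminium-coloured solder spool, 60 mm across, 50 mm high, upright; origin at the centre of its underside. Leave alone.
- screwdriver: Loose blue-handled screwdriver lying on the bench. Leave alone.

How it is judged:
By the outcome, as a careful person would: the job done as asked, in the order asked, and still so for the second after the job is handed in, with the robot touching nothing.
It also fails if it takes over 72 s, if anything falls off the work surface, if the arm or the gripper's body presses on something with over 40 N, if the wrist force passes 120 N, or if a joint passes its speed limit or range.

## Working session

There is one attempt and no reset: what is moved stays moved. The work goes in short steps, Python scripts to look and compute and a tool call to move; the robot and the scene stay as the last step left them, time stands still between calls to the robot, and variables do not carry over. Pictures are saved under pics/ and viewed, at most 10 in all, crops included, and the job is handed in when it is done.

Besides the shell and the picture viewer there is one more tool, called after "Request:" as a command line: name --pt "numbers of a row" for each row, then --argument value for the rest. arm_command: Moves the arm, as the interface text tells. Its arguments: {"type":"object","properties":{"steps":{"type":"array","items":{"type":"array","items":{"type":"number"}}},"force":{"type":"number"}},"required":["steps"]}

```bash
mkdir -p pics
cat > h.py <<'E'
import numpy as np, cv2
from cell import monitor, imaging, job, find_in, trace
def proj(c,P):
    P=np.atleast_2d(P).astype(float); q=(c['view']@np.c_[P,np.ones(len(P))].T)[:3].T
    return (c['mtx']@(q/q[:,2:]).T).T[:,:2]
def onplane(c,uv,z):
    R=c['view'][:3,:3];t=c['view'][:3,3];o=-R.T@t
    d=R.T@np.linalg.inv(c['mtx'])@np.array([uv[0],uv[1],1.]);return o+d*(z-o[2])/d[2]
def save(c,n): cv2.imwrite('pics/'+n,c['img'][:,:,::-1])
E
python3 - <<'E'
from h import *
for n in('scene','top'):
    c=imaging.camera(n); save(c,n+'0.png'); print(n,(-c['view'][:3,:3].T@c['view'][:3,3]).round(),c['mtx'].round(0).tolist())
    for t in ['well_mouth','insert_center','pocket_floor','fork_seat','picker_grip','picker_flange','picker_tip','tape','spool','screwdriver']:
        print(t,[(np.round(f['rect'],1).tolist(),round(f['p'],2)) for f in find_in(c,t)[:2]])
s=monitor.read_state(); print(s)
E
```

```text
scene [1105.  398.  813.] [[413.0, 0.0, 263.0], [0.0, 413.0, 186.0], [0.0, 0.0, 1.0]]
well_mouth [([297.4, 211.1, 84.6, 92.0], 0.58)]
insert_center []
pocket_floor [([391.7, 278.1, 71.4, 63.1], 0.76)]
fork_seat [([217.2, 139.8, 37.9, 61.6], 0.89)]
picker_grip [([214.9, 110.3, 13.5, 46.5], 0.6)]
picker_flange [([215.4, 104.5, 7.8, 30.5], 0.9)]
picker_tip []
tape [([342.3, 192.7, 12.2, 21.7], 0.74)]
spool []
screwdriver [([183.8, 242.6, 82.1, 27.1], 0.96)]
top [521. -35. 915.] [[360.0, 0.0, 253.0], [0.0, 360.0, 192.0], [0.0, 0.0, 1.0]]
well_mouth [([227.3, 199.8, 95.1, 79.7], 0.86)]
insert_center [([230.0, 199.2, 13.8, 13.6], 0.4)]
pocket_floor [([125.5, 206.6, 65.9, 48.9], 0.98)]
fork_seat [([369.2, 221.2, 56.7, 51.7], 0.97), ([222.7, 265.4, 31.0, 25.5], 0.66)]
picker_grip [([386.4, 231.9, 43.3, 21.1], 0.7)]
picker_flange [([385.5, 233.4, 43.6, 18.9], 0.69)]
picker_tip [([386.1, 233.1, 40.7, 12.3], 0.7)]
tape [([222.4, 263.4, 25.8, 27.0], 0.95)]
spool [([186.5, 116.2, 27.8, 28.9], 0.94)]
screwdriver [([301.8, 105.4, 27.9, 53.2], 0.76), ([230.5, 203.1, 9.4, 12.3], 0.45)]
{'clock': 1.1, 'joints': array([ 1.11740317e+00,  2.99864721e-01,  1.52103475e+00, -1.27256580e-05,
        1.32069695e+00, -6.65727939e-02]), 'qd': array([-0.00105782, -0.0007663 , -0.00028201, -0.00051927, -0.00072637,
       -0.00134038]), 'effort': array([-2.04783253e-03, -5.31681454e+01, -3.52907002e+01,  7.07657472e-02,
        2.14415928e-02, -4.30967202e-05]), 'eef_pos': array([207.46701598, 509.34447696, 187.95022807]), 'eef_rot': array([-3.14158808e+00,  1.20519386e-05,  2.75477544e+00]), 'wrist_force': array([-0.66240316,  0.16853972, -0.2958957 ]), 'moment': array([ 0.00112401, -0.01027297,  0.02884737]), 'finger_force': 0.0, 'finger_gap': 94.11204561016633}
```

Run:
```python
import cv2,numpy as np
a=cv2.imread('pics/top0.png');b=cv2.imread('pics/scene0.png')
cv2.imwrite('pics/t1.png',cv2.resize(a[70:320,70:430],(800,556),interpolation=cv2.INTER_CUBIC))
cv2.imwrite('pics/s1.png',cv2.resize(b[60:340,150:460],(664,600),interpolation=cv2.INTER_CUBIC))
```

```text
(no output)
```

View pics/t1.png

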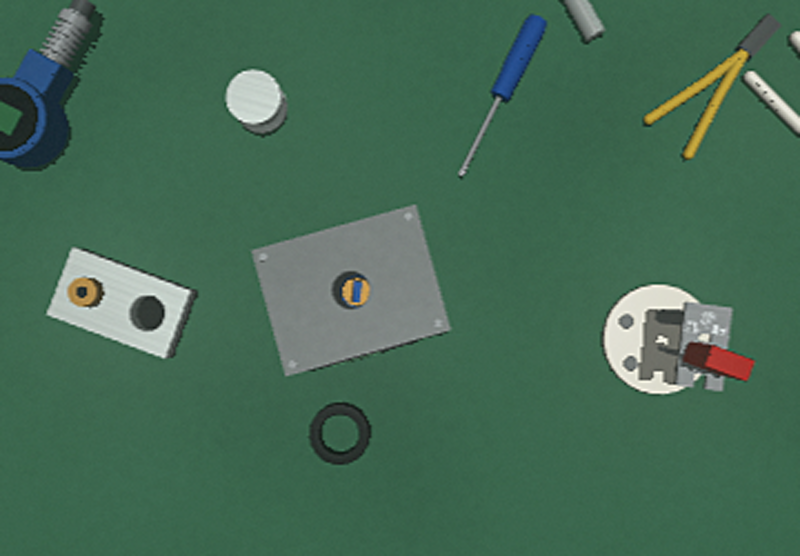

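View pics/s1.png

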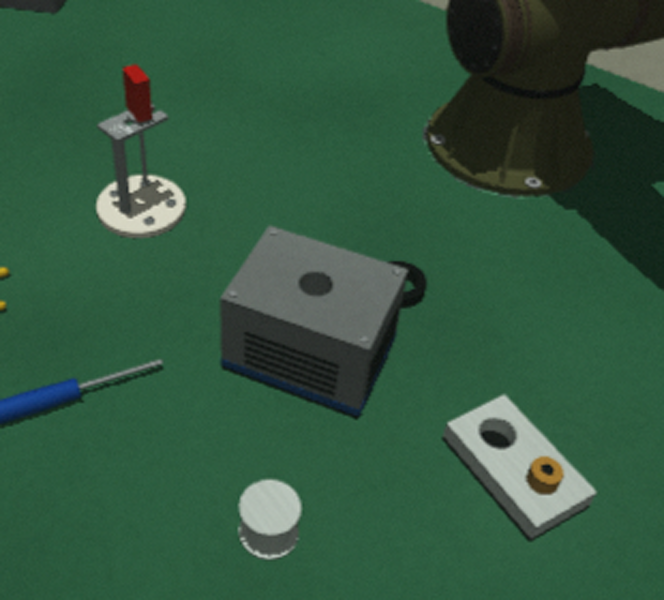

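Run:
```python
from h import *
a=cv2.imread('pics/top0.png')
z=lambda r,c,h,w,s:cv2.resize(a[r:r+h,c:c+w],None,fx=s,fy=s,interpolation=cv2.INTER_CUBIC)
m=np.zeros((600,800,3),np.uint8)
m[:600,:400]=z(195,330,100,80,6)[:600,:400] if 0 else cv2.resize(a[190:265,350:400],(400,600),interpolation=cv2.INTER_CUBIC)
m[:300,400:]=cv2.resize(a[185:215,210:250],(400,300),interpolation=cv2.INTER_CUBIC)
m[300:,400:]=cv2.resize(a[180:240,85:165],(400,300),interpolation=cv2.INTER_CUBIC)
cv2.imwrite('pics/m2.png',m)
c=imaging.camera('top'); 
for t in ['well_mouth','pocket_floor','fork_seat','picker_grip','insert_top']:
    for f in trace(c,t)[:1]:
        r=f['region'].astype(np.uint8); k=max(cv2.findContours(r,0,1)[0],key=cv2.contourArea)
        print(t,f['p'],r.sum(),cv2.minAreaRect(k))
w=imaging.camera('wrist'); s=monitor.read_state()
print(w['mtx'],w['view'].round(3)); print((-w['view'][:3,:3].T@w['view'][:3,3]),s['eef_pos'])
```

```text
well_mouth 0.81 4450 ((227.55552673339844, 200.7714385986328), (61.09806823730469, 77.5071029663086), 75.57923126220703)
pocket_floor 0.89 2032 ((124.02738952636719, 205.26028442382812), (60.159149169921875, 34.410099029541016), 20.556045532226562)
fork_seat 0.7 1981 ((367.3150939941406, 222.49317932128906), (54.07301712036133, 47.986873626708984), 20.556045532226562)
picker_grip 0.7 400 ((392.1500244140625, 232.55001831054688), (31.622774124145508, 14.862703323364258), 18.43494987487793)
insert_top 0.61 54 ((225.77027893066406, 199.87835693359375), (3.7811765670776367, 8.38434886932373), 9.462322235107422)
[[297.31863964   0.         255.02768165]
 [  0.         297.31863964 188.1124838 ]
 [  0.           0.           1.        ]] [[ 3.78000e-01  9.26000e-01  1.00000e-03 -5.50171e+02]
 [ 8.86000e-01 -3.62000e-01  2.90000e-01 -2.91530e+01]
 [ 2.69000e-01 -1.09000e-01 -9.57000e-01  3.92670e+02]
 [ 0.00000e+00  0.00000e+00  0.00000e+00  1.00000e+00]]
[128.28797441 541.64592387 384.56397227] [207.48310884 509.34647899 187.9387982 ]
```

View pics/m2.png

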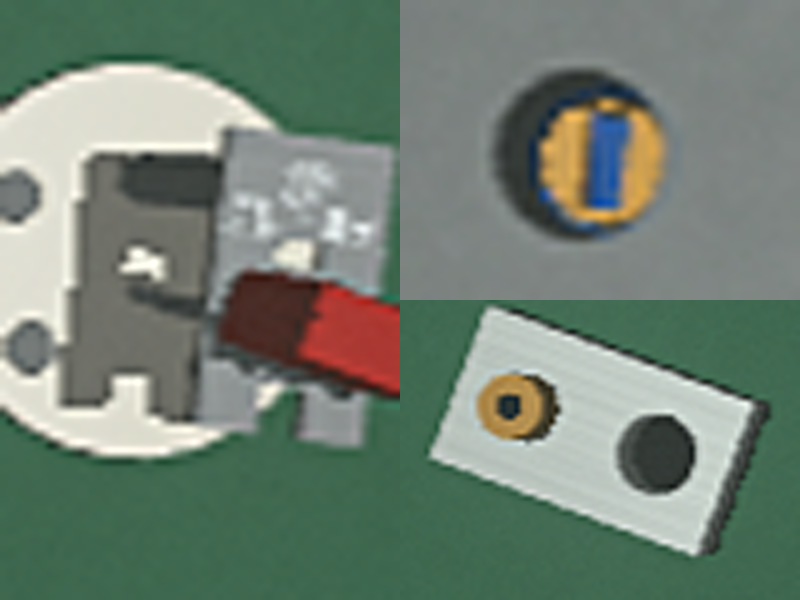

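Run:
```python
from h import *
c=imaging.camera('top');img=c['img'].astype(int)
def big(m):
    n,l,st,ce=cv2.connectedComponentsWithStats(m.astype(np.uint8)); 
    return l==1+np.argmax(st[1:,4])
def crop(m,r0,r1,c0,c1):
    k=np.zeros(m.shape,bool);k[r0:r1,c0:c1]=m[r0:r1,c0:c1];return k
g=img.sum(2)
# mouth: non-grey region in the calibrator
R,G,B=img[...,0],img[...,1],img[...,2]
nong=crop((abs(img-np.array([128,130,130])).max(2)>25),188,214,214,242)
m=big(nong);v,u=np.nonzero(m);print('mouth bbox',u.min(),u.max(),v.min(),v.max(),u.mean(),v.mean(),m.sum())
E0=onplane(c,((u.min()+u.max())/2,(v.min()+v.max())/2),120);print('mouth',E0.round(1), onplane(c,(u.mean(),v.mean()),120).round(1))
cap=crop((R>140)&(R-B>50),188,214,214,242);v,u=np.nonzero(cap);print('cap',u.min(),u.max(),v.min(),v.max())
k=cv2.findContours(cap.astype(np.uint8),0,1)[0];k=np.vstack(k);e,r=cv2.minEnclosingCircle(k);print('cap',e,r,onplane(c,e,40).round(1))
sl=crop((B>R+30)&(B>110),190,212,222,240);sl=big(sl);v,u=np.nonzero(sl);w=(B-R)[sl]
P=np.array([onplane(c,(a,b),40)[:2] for a,b in zip(u,v)]);mu=np.average(P,axis=0,weights=w);C=np.cov((P-mu).T,aweights=w);ev,V=np.linalg.eigh(C)
print('slot',sl.sum(),mu.round(1),np.arctan2(*V[::-1,1]),np.sqrt(ev*12))
# pocket
dk=big(crop(g<250,195,225,118,150));v,u=np.nonzero(dk);print('pocket',u.min(),u.max(),v.min(),v.max(),onplane(c,((u.min()+u.max())/2,(v.min()+v.max())/2),30).round(1),dk.sum())
f=lambda x,y:(350+(x+.5)/8-.5,190+(y+.5)/8-.5)
for p in [(222,127),(395,147),(360,447),(195,422),(278,434),(278,400)]: print(onplane(c,f(*p),150).round(1))
s=imaging.camera('scene')
for nm,p in dict(mouth=E0,pocket=onplane(c,((u.min()+u.max())/2,(v.min()+v.max())/2),30)).items(): print(nm,proj(s,p))
S=s['img'].astype(int).sum(2)
for nm,(a,b),z in (('mouth',(297,192),120),('pocket',(382,262),30)):
    d=S[b-14:b+15,a-18:a+19]; print(nm); 
    mm=big(cv2.threshold(d.astype(np.uint8) if 0 else (d/3).astype(np.uint8),0,255,cv2.THRESH_OTSU+cv2.THRESH_BINARY_INV)[1]>0)
    v,u=np.nonzero(mm);q=(a-18+(u.min()+u.max())/2,b-14+(v.min()+v.max())/2);print(q,mm.sum(),u.min(),u.max(),v.min(),v.max(),onplane(s,q,z).round(1))
```

```text
mouth bbox 219 235 192 208 227.25108225108224 199.95238095238096 231
mouth [530.5  24.  120. ] [530.6  23.4 120. ]
cap 224 235 195 206
cap (229.9736785888672, 200.6052703857422) 6.185719013214111 [529.9  22.7  40. ]
slot 29 [529.2  22.2] 3.0496558322444183 [ 7.43166078 22.72461505]
pocket 129 143 203 217 [508.6 254.5  30. ] 180
[ 516.3 -297.3  150. ]
[ 510.7 -343.   150. ]
[ 431.6 -332.1  150. ]
[ 438.4 -288.6  150. ]
[ 435.1 -310.5  150. ]
[ 444.1 -310.7  150. ]
mouth [[297.89294976 192.00441645]]
pocket [[382.03972849 261.80086304]]
mouth
(np.float64(296.5), np.float64(192.0)) 145 10 25 9 19 [532.6  21.5 120. ]
pocket
(np.float64(382.0), np.float64(262.0)) 193 10 26 7 21 [509.1 254.7  30. ]
```

```bash
cat >> h.py <<'E'
def go(p,yaw):
    s=monitor.read_state();y=s['eef_rot'][2];d=np.array(p)-s['eef_pos']
    t=-np.degrees((yaw-y+np.pi)%(2*np.pi)-np.pi)
    print('shift',(d@[np.cos(y),np.sin(y),0]).round(1),(d@[np.sin(y),-np.cos(y),0]).round(1),(-d[2]).round(1),'turn',t.round(1))
def fish(c,P):
    P=np.atleast_2d(P).astype(float);q=(c['view']@np.c_[P,np.ones(len(P))].T)[:3].T
    h=np.hypot(q[:,0],q[:,1]);th=np.arctan2(h,q[:,2]);k=c['mtx'][0,0]*th/np.maximum(h,1e-9)
    return np.c_[q[:,0]*k+c['mtx'][0,2],q[:,1]*k+c['mtx'][1,2]]
def fishplane(c,uv,z):
    d=(np.array(uv)-c['mtx'][:2,2])/c['mtx'][0,0];r=np.hypot(*d);v=np.array([*(d/r*np.sin(r)),np.cos(r)]) if r>0 else np.array([0,0,1.])
    R=c['view'][:3,:3];o=-R.T@c['view'][:3,3];w=R.T@v;return o+w*(z-o[2])/w[2]
E
python3 - <<'E'
from h import *
go((465,-315,290),1.22)
E
```

```text
shift -549.5 -666.3 -102.1 turn 87.9
```

Request:
arm_command --pt "0.6 -550 -666 -102 88" --pt "0.6 -550 -666 -102 88" --pt "0.6 -550 -666 -102 88" --pt "0.6 -550 -666 -102 88" --pt "0.6 -550 -666 -102 88" --pt "0.6 -550 -666 -102 88" --pt "0.6 -550 -666 -102 88" --pt "0.6 -550 -666 -102 88" --pt "0.6 -550 -666 -102 88" --pt "0.6 -550 -666 -102 88" --pt "0.6 -550 -666 -102 88" --pt "0.6 -550 -666 -102 88" --pt "0.6 -550 -666 -102 88" --pt "0.6 -550 -666 -102 88" --pt "0.6 -550 -666 -102 88" --pt "0.6 -550 -666 -102 88" --pt "0.6 -550 -666 -102 88" --force 30

```text
clock: 3.68
eef_pos: [465.6, -313.9, 290.4]
eef_rot: [3.141, 0.0, 1.22]
wrist_force: [0.1, 0.4, -0.8]
finger_gap: 56.3
finger_force: 0.0
```

Run:
```python
from h import *
s=monitor.read_state();print(s['clock'],s['eef_pos'],s['eef_rot'],s['finger_gap'])
w=imaging.camera('wrist')
im=w['img'][:,:,::-1].copy()
p=fish(w,[(464.8,-315.2,150),(464.8,-315.2,217)]);print(p)
c0=p[1].astype(int);x0=max(0,c0[0]-60);y0=max(0,c0[1]-45);print(x0,y0)
cv2.imwrite('pics/w3.png',cv2.resize(im[y0:y0+90,x0:x0+120],(800,600),interpolation=cv2.INTER_CUBIC)); save(w,'w3full.png')
for t in('picker_grip','fork_seat'):
  for f in trace(w,t)[:1]: print(t,f['p'],f['rect'])
```

```text
3.675 [ 465.5792289  -313.91094028  290.43949909] [3.14092673e+00 1.59686312e-04 1.21995423e+00] 56.343952455981565
[[255.20444949 175.52608001]
 [255.32367607 192.98621756]]
195 147
picker_grip 0.68 [258.9, 156.5, 75.5, 82.6]
fork_seat 0.94 [259.5, 157.6, 77.2, 83.1]
```

View pics/w3.png

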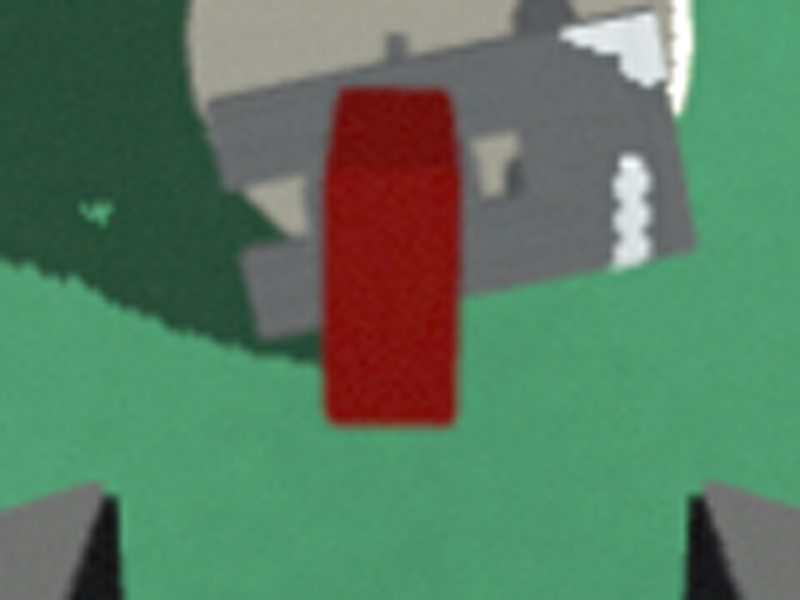

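Run:
```python
from h import *
w=imaging.camera('wrist')
f=lambda x,y:(195+(x+.5)*.15-.5,147+(y+.5)*.15-.5)
print('handle',fishplane(w,f(393,294),217).round(1))
a,b=fishplane(w,f(395,168),217),fishplane(w,f(391,420),217);print(a.round(1),b.round(1),'tool-x-ish yaw',np.arctan2(*(a-b)[1::-1]))
P=[fishplane(w,f(*p),150) for p in [(207,103),(265,338),(655,10),(693,248),(225,188),(243,247),(518,133),(524,192)]]
for p in P: print(p.round(1))
```

```text
handle [ 464.1 -312.8  217. ]
[ 470.7 -295.5  217. ] [ 457.1 -330.7  217. ] tool-x-ish yaw 1.2023646769441556
[ 438.3 -288.4  150. ]
[ 432.2 -332.1  150. ]
[ 516.8 -299.7  150. ]
[ 509.7 -342.7  150. ]
[ 435.6 -303.8  150. ]
[ 434.7 -314.9  150. ]
[ 487.2 -312.2  150. ]
[ 484.7 -322.6  150. ]
```

```bash
python3 -c "
from h import *
go((464.3,-313.6,187),1.208)"
```

```text
shift 0.2 -1.5 103.4 turn 0.7
```

Request:
arm_command --pt "0.6 0 -1.5 40 0.7" --pt "0.6 0 -1.5 75 0.7" --pt "0.6 0 -1.5 98 0.7" --pt "0.6 0 -1.5 103.4 0.7" --pt "0 0 -1.5 103.4 0.7" --pt "0 0 -1.5 103.4 0.7" --pt "0 0 -1.5 103.4 0.7" --pt "0 0 -1.5 103.4 0.7" --pt "0 0 -1.5 103.4 0.7" --force 40

```text
clock: 5.0
eef_pos: [464.3, -314.5, 186.9]
eef_rot: [3.141, 0.0, 1.207]
wrist_force: [0.3, -0.1, 2.5]
finger_gap: 19.6
finger_force: 40.0
```

Request:
arm_command --pt "0 0 0 -3 0" --pt "0 0 0 -6 0" --pt "0 -1.2 -5 -6 0" --pt "0 -3 -13 -6 0" --pt "0 -5.1 -22 -6 0" --pt "0 -7.4 -32 -6 0" --pt "0 -10 -43 -6 0" --pt "0 -13.6 -58.5 -6 0" --pt "0 -13.6 -58.5 -25 0" --pt "0 -13.6 -58.5 -65 0" --pt "0 -13.6 -58.5 -100 0" --pt "0 -13.6 -58.5 -110 0" --pt "0 -13.6 -58.5 -110 0"

```text
clock: 6.62
eef_pos: [404.4, -306.2, 295.9]
eef_rot: [-3.141, -0.0, 1.207]
wrist_force: [0.4, 0.2, -0.9]
finger_gap: 19.7
finger_force: 40.0
```

Run:
```python
from h import *
w=imaging.camera('wrist');save(w,'w4.png'); s=monitor.read_state(); print(s['eef_pos'],s['eef_rot'],s['wrist_force'],s['finger_gap'])
c=imaging.camera('scene');save(c,'s4.png')
p=s['eef_pos'];print(proj(c,[p,p-[0,0,147]]))
m=np.hstack([w['img'][60:310,150:360],c['img'][40:290,100:310]])[:,:,::-1]
cv2.imwrite('pics/m4.png',cv2.resize(m,(800,476)))
go((530.5,23,300),3.05)
```

```text
[ 404.332565   -306.08372222  295.23340688] [-3.14014852e+00 -5.47518444e-04  1.20662279e+00] [ 0.95946955 -0.58814177 -0.7212152 ] 19.30803406984023
[[229.62374564  58.31901324]
 [232.16845642 106.50466768]]
shift 352.4 0.7 -5.0 turn -105.6
```

View pics/m4.png

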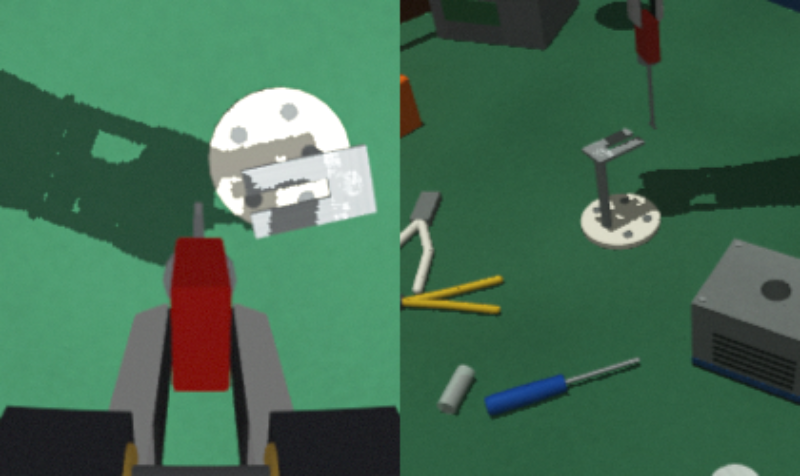

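Request:
arm_command --pt "0 352.4 0.7 -10 -105.6" --pt "0 352.4 0.7 -10 -105.6" --pt "0 352.4 0.7 -10 -105.6" --pt "0 352.4 0.7 -10 -105.6" --pt "0 352.4 0.7 -10 -105.6" --pt "0 352.4 0.7 -10 -105.6" --pt "0 352.4 0.7 -10 -105.6" --pt "0 352.4 0.7 -10 -105.6" --pt "0 352.4 0.7 -10 -105.6" --pt "0 352.4 0.7 -10 -105.6" --pt "0 352.4 0.7 -10 -105.6" --pt "0 352.4 0.7 -10 -105.6" --pt "0 352.4 0.7 -10 -105.6"

```text
clock: 8.35
eef_pos: [530.8, 22.8, 306.3]
eef_rot: [-3.142, -0.0, 3.048]
wrist_force: [0.2, 0.1, -1.4]
finger_gap: 19.8
finger_force: 40.0
```

Run:
```python
from h import *
w=imaging.camera('wrist');save(w,'w5.png'); s=monitor.read_state(); print(s['clock'],s['eef_pos'],s['eef_rot'],s['wrist_force'],s['finger_gap'])
c=imaging.camera('top');save(c,'t5.png')
p=s['eef_pos'];print(fish(w,[p-[0,0,147],(530.5,23.5,120),(529.5,22.5,40)]),proj(c,[p,p-[0,0,147]]))
m=cv2.resize(w['img'][90:190,200:310],(660,600),interpolation=cv2.INTER_CUBIC)[:,:,::-1]
cv2.imwrite('pics/m5.png',m)
```

```text
8.4 [530.81275309  22.78378781 306.4011931 ] [ 3.14158660e+00 -1.74557158e-04  3.04819607e+00] [ 0.01889857 -0.92826826 -1.71951726] 19.237831619218646
[[254.79427772 173.16750715]
 [255.32401632 165.68139075]
 [254.56532772 154.16341037]] [[219.49536228 198.59141791]
 [226.16457609 199.63781732]]
```

View pics/m5.png

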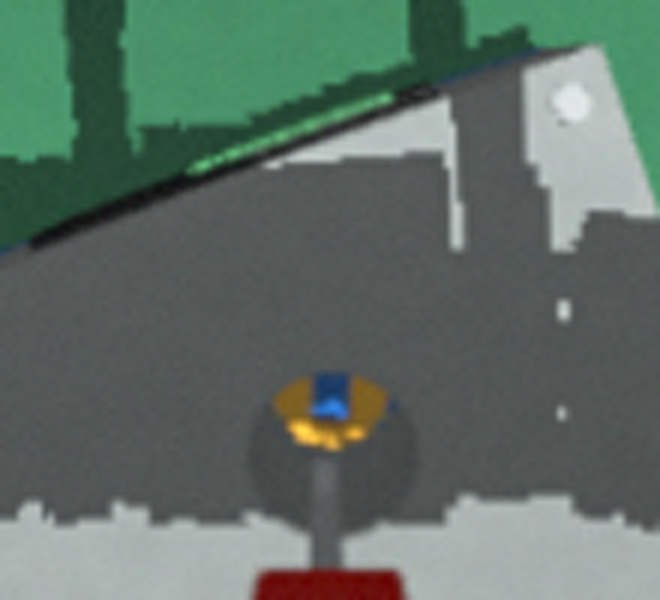

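```bash
python3 -c "
from h import *
go((530,22.6,192),3.05)"
```

```text
shift 0.8 -0.3 114.5 turn -0.1
```

Request:
arm_command --pt "0 0.8 -0.3 30 0" --pt "0 0.8 -0.3 60 0" --pt "0 0.8 -0.3 90 0" --pt "0 0.8 -0.3 106 0" --pt "0 0.8 -0.3 112 0" --pt "0 0.8 -0.3 114.5 0" --pt "0 0.8 -0.3 114.5 0"

```text
clock: 9.32
eef_pos: [530.3, 22.5, 192.7]
eef_rot: [3.142, 0.001, 3.05]
wrist_force: [-0.8, 0.1, -1.0]
finger_gap: 19.8
finger_force: 40.0
```

Request:
arm_command --pt "0 0 0 1 0" --pt "0 0 0 2 0" --pt "0 0 0 3 0" --pt "0 0 0 4 0" --pt "0 0 0 5 0" --pt "0 0 0 5.5 0" --pt "0 0 0 6 0"

```text
clock: 10.2
eef_pos: [530.0, 22.6, 186.0]
eef_rot: [3.142, 0.0, 3.05]
wrist_force: [0.0, -0.2, -1.6]
finger_gap: 19.5
finger_force: 40.0
```

Request:
arm_command --pt "0 0 0 0.5 0" --pt "0 0 0 1 0" --pt "0 0 0 1.5 0" --pt "0 0 0 2 0"

```text
clock: 10.7
eef_pos: [530.0, 22.5, 184.0]
eef_rot: [-3.142, 0.0, 3.05]
wrist_force: [0.6, 0.1, -1.4]
finger_gap: 19.6
finger_force: 40.0
```

Request:
arm_command --pt "0 0 0 0.5 0" --pt "0 0 0 1 0" --pt "0 0 0 1.5 0" --pt "0 0 0 2 0"

```text
clock: 11.2
eef_pos: [530.0, 22.6, 182.0]
eef_rot: [3.142, -0.0, 3.05]
wrist_force: [-0.4, 0.3, -1.9]
finger_gap: 19.5
finger_force: 40.0
```

Request:
arm_command --pt "0 0 0 1 0" --pt "0 0 0 2 0" --pt "0 0 0 3 0" --pt "0 0 0 4 0"

```text
clock: 11.7
eef_pos: [530.0, 22.6, 178.0]
eef_rot: [3.142, -0.0, 3.05]
wrist_force: [0.7, -0.3, -1.1]
finger_gap: 19.4
finger_force: 40.0
```

Request:
arm_command --pt "0 0 0 1.5 0" --pt "0 0 0 3 0" --pt "0 0 0 4.5 0" --pt "0 0 0 6 0" --pt "0 0 0 7.5 0" --pt "0 0 0 9 0" --pt "0 0 0 9 0"

```text
clock: 12.58
eef_pos: [530.0, 22.6, 168.9]
eef_rot: [-3.142, -0.0, 3.05]
wrist_force: [-0.6, 0.6, -0.7]
finger_gap: 19.1
finger_force: 40.0
```

Request:
arm_command --pt "0 0 0 0 8" --pt "0 0 0 0 16" --pt "0 0 0 0 24" --pt "0 0 0 0 32" --pt "0 0 0 0 40" --pt "0 0 0 0 48" --pt "0 0 0 0 56" --pt "0 0 0 0 64" --pt "0 0 0 0 72" --pt "0 0 0 0 80" --pt "0 0 0 0 86" --pt "0 0 0 0 90" --pt "0 0 0 0 90"

```text
clock: 14.2
eef_pos: [530.1, 22.5, 169.1]
eef_rot: [3.141, 0.0, 1.479]
wrist_force: [0.4, 0.5, -1.0]
finger_gap: 19.6
finger_force: 40.0
```

```bash
python3 -c "
from h import *
for i in range(4): imaging.camera('top');s=monitor.read_state();print(s['eef_pos'],s['wrist_force'].round(2),s['moment'].round(3),s['eef_rot'][2])"
```

```text
[530.04462806  22.54338588 169.109351  ] [-0.68  0.08 -1.43] [-0.1    0.025 -0.038] 1.4805640453239373
[530.03986786  22.56371842 169.09579067] [ 0.25  0.65 -1.3 ] [-0.08   0.146  0.024] 1.480685430663753
[530.04329136  22.54125829 169.06699534] [-0.02 -0.9  -1.6 ] [-0.039  0.069 -0.026] 1.4804449215230284
[530.02943559  22.54673937 169.07943512] [-0.15  0.22 -1.07] [-0.072  0.08  -0.001] 1.4801319737189798
```

Request:
arm_command --pt "0 0 0 -2 0" --pt "0 0 0 -4 0" --pt "0 0 0 -6 0" --pt "0 0 0 -7.5 0" --pt "0 0 0 -9 0" --pt "0 0 0 -10.5 0" --pt "0 0 0 -12 0" --pt "0 0 0 -14 0" --pt "0 0 0 -16 0" --pt "0 0 0 -18 0" --pt "0 0 0 -20 0" --pt "0 0 0 -20 0"

```text
clock: 15.9
eef_pos: [530.1, 22.5, 189.2]
eef_rot: [3.141, 0.0, 1.479]
wrist_force: [0.2, 0.2, -3.0]
finger_gap: 19.3
finger_force: 40.0
```

```bash
python3 -c "
from h import *
for i in range(4): imaging.camera('top');s=monitor.read_state();print(s['eef_pos'],s['wrist_force'].round(2),s['moment'].round(3),s['eef_rot'][2])"
```

```text
[530.03623826  22.54094349 189.10573883] [ 0.17  1.01 -1.65] [-0.093  0.036  0.029] 1.4789421353868404
[530.01819911  22.55868909 189.03984934] [ 0.35  0.53 -3.61] [-0.024  0.055  0.009] 1.478960099701971
[530.01065542  22.56972399 188.98171126] [ 1.   -0.01 -3.18] [-0.027  0.076 -0.001] 1.4790007458596666
[529.99081305  22.56588696 188.97564911] [ 0.3   0.16 -2.4 ] [-0.026  0.047 -0.008] 1.4789589684454305
```

Request:
arm_command --pt "0 0 0 -5 0" --pt "0 0 0 -12 0" --pt "0 0 0 -22 0" --pt "0 0 0 -34 0" --pt "0 0 0 -46 0" --pt "0 0 0 -58 0" --pt "0 0 0 -70 0" --pt "0 0 0 -82 0" --pt "0 0 0 -94 0" --pt "0 0 0 -106 0" --pt "0 0 0 -115 0" --pt "0 0 0 -121 0" --pt "0 0 0 -123 0" --pt "0 0 0 -123 0"

```text
clock: 17.85
eef_pos: [530.0, 22.6, 311.9]
eef_rot: [-3.141, 0.0, 1.479]
wrist_force: [0.4, -0.2, -4.3]
finger_gap: 19.6
finger_force: 40.0
```

Run:
```python
from h import *
w=imaging.camera('wrist'); s=monitor.read_state(); print(s['clock'],s['eef_pos'],s['eef_rot'],s['wrist_force'],s['finger_gap'])
c=imaging.camera('scene')
p=s['eef_pos'];q=proj(c,[p-[0,0,147]])[0].astype(int);print(q)
m=np.hstack([cv2.resize(w['img'][80:230,180:330],(400,400),interpolation=cv2.INTER_CUBIC),cv2.resize(c['img'][q[1]-50:q[1]+30,q[0]-40:q[0]+40],(400,400),interpolation=cv2.INTER_CUBIC)])[:,:,::-1]
cv2.imwrite('pics/m6.png',m)
go((508.8,254.6,312),1.48)
```

```text
17.9 [529.9334732  22.5457716 311.718103 ] [-3.14101869e+00  4.86156259e-05  1.47898632e+00] [-0.45619482 -0.96883243 -3.36544935] 19.855826135112242
[298 177]
shift 229.1 -42.3 -0.3 turn -0.1
```

View pics/m6.png

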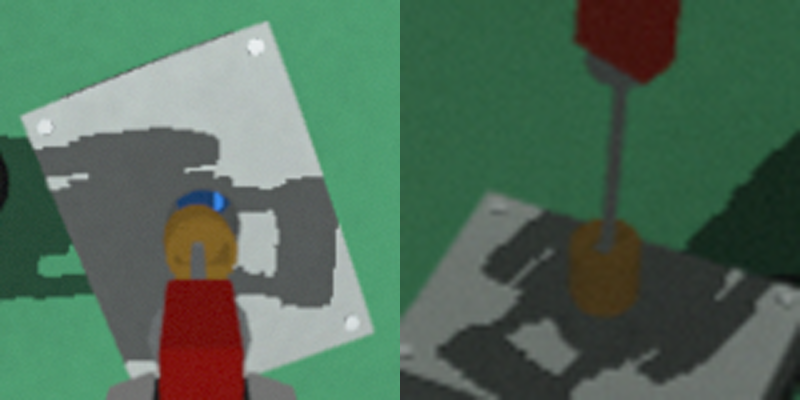

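Request:
arm_command --pt "0 5 -0.9 0 0" --pt "0 15 -2.8 0 0" --pt "0 31 -5.7 0 0" --pt "0 51 -9.4 0 0" --pt "0 73 -13.5 0 0" --pt "0 95 -17.5 0 0" --pt "0 117 -21.6 0 0" --pt "0 139 -25.7 0 0" --pt "0 161 -29.7 0 0" --pt "0 182 -33.6 0 0" --pt "0 201 -37.1 0 0" --pt "0 216 -39.9 0 0" --pt "0 225 -41.5 0 0" --pt "0 229.1 -42.3 0 0" --pt "0 229.1 -42.3 20 0" --pt "0 229.1 -42.3 45 0" --pt "0 229.1 -42.3 68 0" --pt "0 229.1 -42.3 84 0" --pt "0 229.1 -42.3 90 0" --pt "0 229.1 -42.3 90 0"

```text
clock: 20.45
eef_pos: [509.1, 254.5, 222.3]
eef_rot: [3.141, -0.0, 1.479]
wrist_force: [-0.1, 0.8, -2.6]
finger_gap: 19.4
finger_force: 40.0
```

Run:
```python
from h import *
s=monitor.read_state(); print(s['clock'],s['eef_pos'],s['eef_rot'],s['wrist_force'],s['finger_gap'])
w=imaging.camera('wrist');c=imaging.camera('scene');t=imaging.camera('top')
p=s['eef_pos'];b=p-[0,0,172]
q=proj(c,[b,(508.8,254.6,30)]);print(q);q=q[0].astype(int)
print('top pred insert top centre',proj(t,[p-[0,0,138]]),'wrist pred pocket',fish(w,[(508.8,254.6,30)]))
m=np.hstack([cv2.resize(w['img'][80:230,180:330],(400,400),interpolation=cv2.INTER_CUBIC),cv2.resize(c['img'][q[1]-45:q[1]+35,q[0]-40:q[0]+40],(400,400),interpolation=cv2.INTER_CUBIC)])[:,:,::-1]
cv2.imwrite('pics/m7.png',m)
```

```text
20.45 [509.0517377  254.52240254 222.33474035] [ 3.14136049e+00 -9.34871332e-05  1.47882332e+00] [-0.11564309  0.77583782 -2.59079386] 19.363487189490378
[[383.84780806 256.65894777]
 [382.02313164 261.88090078]]
top pred insert top centre [[128.2989889  210.18907651]] wrist pred pocket [[255.1577948  164.88978808]]
```

View pics/m7.png

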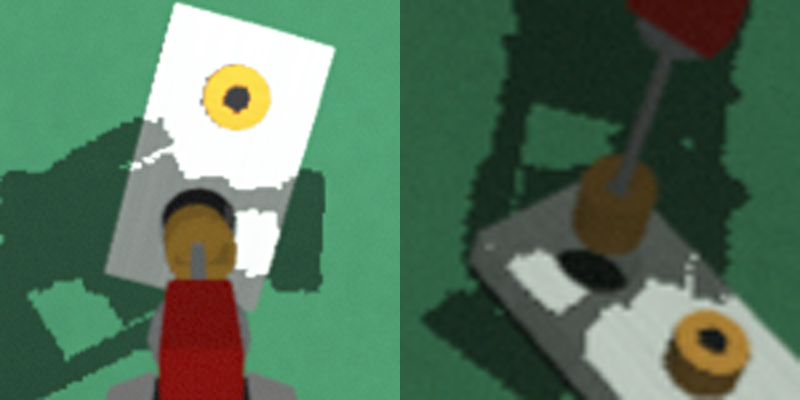

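Request:
arm_command --pt "0 -0.1 -0.3 5 0" --pt "0 -0.1 -0.3 10 0" --pt "0 -0.1 -0.3 14 0" --pt "0 -0.1 -0.3 18 0" --pt "0 -0.1 -0.3 21 0" --pt "0 -0.1 -0.3 24 0" --pt "0 -0.1 -0.3 27 0" --pt "0 -0.1 -0.3 30 0" --pt "0 -0.1 -0.3 33 0" --pt "0 -0.1 -0.3 36 0" --pt "0 -0.1 -0.3 38 0" --pt "0 -0.1 -0.3 39 0" --pt "0 -0.1 -0.3 39 0"

```text
clock: 22.22
eef_pos: [508.6, 254.5, 183.0]
eef_rot: [-3.142, 0.0, 1.479]
wrist_force: [0.1, -0.6, -3.2]
finger_gap: 19.6
finger_force: 40.0
```

```bash
python3 -c "
from h import *
for i in range(4): imaging.camera('top');s=monitor.read_state();print(s['eef_pos'],s['wrist_force'].round(2),s['moment'].round(3),s['eef_rot'][2])"
```

```text
[508.63626108 254.48930071 183.12684047] [ 0.77  0.35 -2.68] [-0.073  0.014  0.008] 1.4789610112449438
[508.6166377  254.52179424 183.12878048] [ 0.36  0.7  -3.11] [-0.117  0.018 -0.021] 1.4789649300545533
[508.62635246 254.50754838 183.16522167] [ 0.31 -0.69 -2.68] [-0.07   0.037  0.016] 1.4789505700496368
[508.63669343 254.51839166 183.14998877] [ 0.6  -0.7  -3.37] [-0.064  0.026  0.057] 1.4789398944462309
```

Still hanging, inside the pocket (bottom near z = 11). Lower gently the rest, on to the turning depth.

Request:
arm_command --pt "0 0 0 1 0" --pt "0 0 0 2 0" --pt "0 0 0 3 0" --pt "0 0 0 3.6 0" --pt "0 0 0 4.2 0" --pt "0 0 0 4.8 0" --pt "0 0 0 5.4 0" --pt "0 0 0 6 0" --pt "0 0 0 7 0" --pt "0 0 0 8 0"

```text
clock: 23.68
eef_pos: [508.7, 254.5, 175.0]
eef_rot: [3.141, 0.0, 1.479]
wrist_force: [0.4, -0.1, -1.1]
finger_gap: 19.9
finger_force: 40.0
```

Request:
arm_command --pt "0 0 0 1 0" --pt "0 0 0 2 0" --pt "0 0 0 3 0" --pt "0 0 0 4 0" --pt "0 0 0 5 0" --pt "0 0 0 6 0" --pt "0 0 0 6 0"

```text
clock: 24.55
eef_pos: [508.6, 254.5, 169.0]
eef_rot: [-3.141, 0.0, 1.479]
wrist_force: [-0.2, -0.7, -1.8]
finger_gap: 19.8
finger_force: 40.0
```

Run:
```python
from h import *
for i in range(4): w=imaging.camera('wrist');s=monitor.read_state();print(s['eef_pos'],s['wrist_force'].round(2),s['moment'].round(3),s['eef_rot'][2])
c=imaging.camera('scene');t=imaging.camera('top')
q=proj(c,[(508.8,254.6,40)])[0];print(s['clock'],q);q=q.astype(int)
m=np.hstack([cv2.resize(w['img'][80:230,180:330],(400,400),interpolation=cv2.INTER_CUBIC),cv2.resize(c['img'][q[1]-40:q[1]+40,q[0]-40:q[0]+40],(400,400),interpolation=cv2.INTER_CUBIC)])[:,:,::-1]
cv2.imwrite('pics/m8.png',m)
```

```text
[508.59835345 254.49018497 169.01777913] [-1.28  0.34 -0.91] [-0.04   0.068 -0.007] 1.4789578675237016
[508.61015943 254.51179324 169.07536213] [ 0.02  0.6  -1.96] [-0.004  0.079 -0.001] 1.4790133007752329
[508.60789868 254.50019501 169.06620349] [ 0.33  0.28 -0.58] [-0.044  0.063 -0.013] 1.4790073275813458
[508.62046536 254.52148913 169.09092488] [ 0.35  0.38 -0.86] [-0.078  0.064  0.01 ] 1.4790120813077199
24.75 [382.95538756 259.30775879]
```

View pics/m8.png

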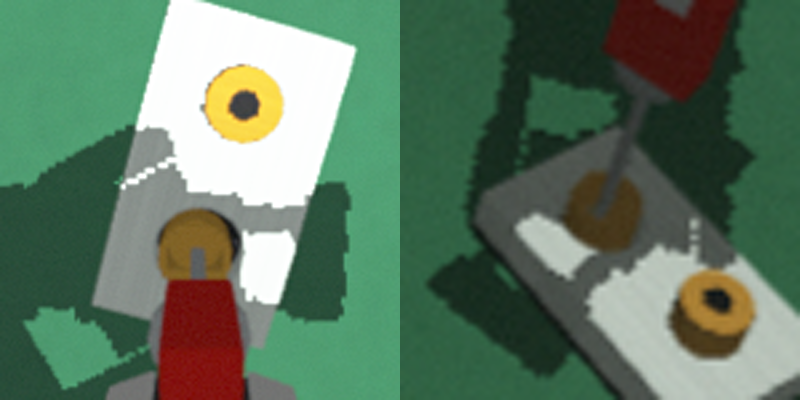

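Request:
arm_command --pt "0 0 0 0 -8" --pt "0 0 0 0 -16" --pt "0 0 0 0 -24" --pt "0 0 0 0 -32" --pt "0 0 0 0 -40" --pt "0 0 0 0 -48" --pt "0 0 0 0 -56" --pt "0 0 0 0 -64" --pt "0 0 0 0 -72" --pt "0 0 0 0 -80" --pt "0 0 0 0 -86" --pt "0 0 0 0 -90" --pt "0 0 0 0 -90"

```text
clock: 26.48
eef_pos: [508.6, 254.5, 169.1]
eef_rot: [-3.142, -0.0, 3.049]
wrist_force: [-0.1, 0.2, -1.7]
finger_gap: 19.6
finger_force: 40.0
```

Request:
arm_command --pt "0 0 0 -2 0" --pt "0 0 0 -4 0" --pt "0 0 0 -6 0" --pt "0 0 0 -7.5 0" --pt "0 0 0 -9 0" --pt "0 0 0 -10.5 0" --pt "0 0 0 -12 0" --pt "0 0 0 -13 0" --pt "0 0 0 -13 0"

```text
clock: 27.6
eef_pos: [508.6, 254.5, 182.1]
eef_rot: [3.142, 0.0, 3.05]
wrist_force: [-0.9, 0.3, -0.9]
finger_gap: 19.6
finger_force: 40.0
```

Run:
```python
from h import *
for i in range(5): t=imaging.camera('top');s=monitor.read_state();print(s['eef_pos'],s['wrist_force'].round(2),s['moment'].round(3),s['eef_rot'][2])
c=imaging.camera('scene')
m=cv2.resize(c['img'][220:300,343:423],(400,400),interpolation=cv2.INTER_CUBIC)[:,:,::-1]
cv2.imwrite('pics/m9.png',m)
```

```text
[508.60018923 254.50076891 182.01949734] [ 0.36 -0.35 -1.2 ] [ 0.055  0.064 -0.001] 3.0497706504687287
[508.5710625  254.50794129 182.03559078] [-0.54  0.14 -1.25] [ 0.012  0.112 -0.031] 3.0497587099526027
[508.56917768 254.49750435 181.99622978] [ 0.12 -0.55 -1.17] [ 0.033  0.049 -0.003] 3.049770090627591
[508.5924108  254.49074575 182.01513775] [-0.47 -0.21 -1.03] [ 0.035 -0.004 -0.017] 3.0497484598184816
[508.59250219 254.48861815 181.98980438] [ 0.11  0.82 -1.15] [ 0.054  0.004 -0.035] 3.0497400055124793
```

Request:
arm_command --pt "0 0 0 -1 0" --pt "0 0 0 -2.5 0" --pt "0 0 0 -4 0" --pt "0 0 0 -6 0" --pt "0 0 0 -8 0" --pt "0 0 0 -11 0" --pt "0 0 0 -16 0" --pt "0 0 0 -26 0" --pt "0 0 0 -45 0" --pt "0 0 0 -75 0" --pt "0 0 0 -105 0" --pt "0 0 0 -120 0" --pt "0 0 0 -120 0"

```text
clock: 29.52
eef_pos: [508.8, 254.6, 302.6]
eef_rot: [3.141, 0.001, 3.05]
wrist_force: [0.4, -0.1, -1.5]
finger_gap: 19.4
finger_force: 40.0
```

Run:
```python
from h import *
w=imaging.camera('wrist');s=monitor.read_state();print(s['clock'],s['eef_pos'],s['wrist_force'].round(2))
c=imaging.camera('scene')
m=np.hstack([cv2.resize(w['img'][80:230,180:330],(400,400),interpolation=cv2.INTER_CUBIC),cv2.resize(c['img'][190:300,328:438],(400,400),interpolation=cv2.INTER_CUBIC)])[:,:,::-1]
cv2.imwrite('pics/m10.png',m)
go((404.5,-306.2,302),1.207)
```

```text
29.575 [508.52949395 254.45580612 301.45815267] [ 0.04 -0.91 -1.8 ]
shift 52.0 -567.8 -1.1 turn 105.6
```

View pics/m10.png

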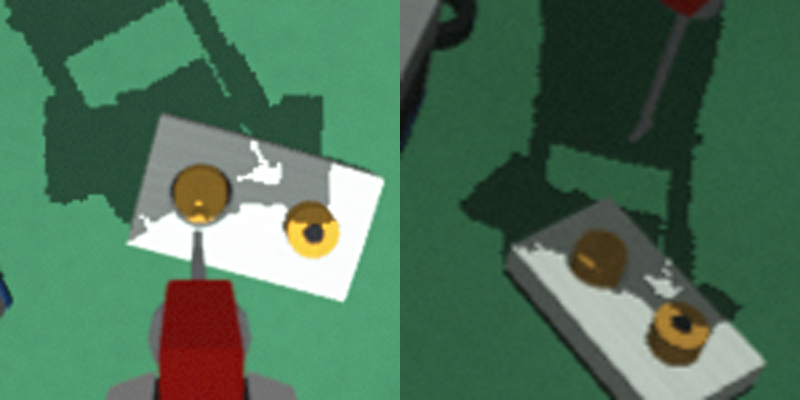

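Request:
arm_command --pt "0 52 -567.8 -1 105.6" --pt "0 52 -567.8 -1 105.6" --pt "0 52 -567.8 -1 105.6" --pt "0 52 -567.8 -1 105.6" --pt "0 52 -567.8 -1 105.6" --pt "0 52 -567.8 -1 105.6" --pt "0 52 -567.8 -1 105.6" --pt "0 52 -567.8 -1 105.6" --pt "0 52 -567.8 -1 105.6" --pt "0 52 -567.8 -1 105.6" --pt "0 52 -567.8 -1 105.6" --pt "0 52 -567.8 -1 105.6" --pt "0 52 -567.8 -1 105.6" --pt "0 52 -567.8 -1 105.6" --pt "0 52 -567.8 -1 105.6" --pt "0 52 -567.8 -1 105.6"

```text
clock: 31.62
eef_pos: [404.8, -306.0, 303.1]
eef_rot: [3.142, 0.0, 1.207]
wrist_force: [0.2, 0.8, -0.6]
finger_gap: 19.9
finger_force: 40.0
```

```bash
python3 -c "
from h import *
imaging.camera('wrist');s=monitor.read_state();print(s['clock'],s['eef_pos'],s['eef_rot'])
go((404.5,-306.2,193),1.207);go((464.3,-314.3,193),1.207)"
```

```text
31.675 [ 404.75009706 -306.09938872  303.04678724] [-3.14157563e+00  1.14740736e-05  1.20694913e+00]
shift -0.2 -0.2 110.0 turn -0.0
shift 13.5 58.6 110.0 turn -0.0
```

Request:
arm_command --pt "0 0 0 30 0" --pt "0 0 0 60 0" --pt "0 0 0 90 0" --pt "0 0 0 106 0" --pt "0 0 0 110 0" --pt "0 0 0 110 0" --pt "0 2.3 10 110 0" --pt "0 4.6 20 110 0" --pt "0 6.9 30 110 0" --pt "0 9 39 110 0" --pt "0 10.8 47 110 0" --pt "0 12.4 54 110 0" --pt "0 13.5 58.6 110 0" --pt "0 13.5 58.6 110 0" --pt "0 13.5 58.6 112 0" --pt "0 13.5 58.6 114 0" --pt "0 13.5 58.6 114.5 0"

```text
clock: 33.8
eef_pos: [464.2, -314.4, 188.4]
eef_rot: [-3.141, -0.0, 1.207]
wrist_force: [0.2, -0.3, -0.9]
finger_gap: 19.6
finger_force: 40.0
```

```bash
python3 -c "
from h import *
for i in range(3): imaging.camera('wrist');s=monitor.read_state();print(s['clock'],s['eef_pos'],s['eef_rot'],s['wrist_force'])"
```

```text
33.85 [ 464.17338876 -314.39354627  188.42314771] [-3.14139494e+00 -2.25829551e-05  1.20656418e+00] [ 0.790141    0.07844036 -1.63840298]
33.9 [ 464.24849041 -314.41037401  188.52773416] [-3.14156258e+00  1.71946314e-05  1.20664911e+00] [-0.22977172  0.05645784 -1.58228072]
33.95 [ 464.27018536 -314.39938482  188.57349657] [ 3.14158256e+00 -2.74217146e-05  1.20660799e+00] [-0.15359534  0.24434629 -1.98709159]
```

Lower the last 1.5 mm, release slowly, and retreat upward.

Request:
arm_command --pt "0 0 0 0.5 0" --pt "0 0 0 1 0" --pt "0 0 0 1.3 0" --pt "0 0 0 1.6 0" --pt "0 0 0 1.6 0" --force 40

```text
clock: 34.58
eef_pos: [464.3, -314.4, 186.9]
eef_rot: [3.142, 0.0, 1.207]
wrist_force: [-0.1, -0.3, -0.9]
finger_gap: 19.6
finger_force: 40.0
```

Request:
arm_command --pt "0.28 0 0 0 0" --pt "0.4 0 0 0 0" --pt "0.6 0 0 0 0" --pt "0.6 0 0 0 0" --pt "0.6 0 0 0 0"

```text
clock: 35.2
eef_pos: [464.3, -314.4, 187.0]
eef_rot: [3.142, 0.0, 1.207]
wrist_force: [0.8, -0.1, 0.2]
finger_gap: 56.3
finger_force: 0.0
```

Request:
arm_command --pt "0.6 0 0 -8 0" --pt "0.6 0 0 -25 0" --pt "0.6 0 0 -55 0" --pt "0.6 0 0 -85 0" --pt "0.6 0 0 -103 0" --pt "0.6 0 0 -103 0" --pt "0.6 0 0 -103 0"

```text
clock: 36.08
eef_pos: [464.1, -314.3, 289.5]
eef_rot: [-3.141, -0.0, 1.207]
wrist_force: [-0.1, -0.3, -0.7]
finger_gap: 56.4
finger_force: 0.0
```

Run:
```python
from h import *
s=monitor.read_state();print(s['clock'],s['eef_pos'],s['wrist_force'])
w=imaging.camera('wrist')
im=w['img'].astype(int);red=((im[...,0]>90)&(im[...,1]<60));n,l,st,ce=cv2.connectedComponentsWithStats(red.astype(np.uint8));i=1+np.argmax(st[1:,4]);print(st[i],ce[i])
old=cv2.imread('pics/w3full.png')[:,:,::-1].astype(int);red=((old[...,0]>90)&(old[...,1]<60));n,l,st,ce=cv2.connectedComponentsWithStats(red.astype(np.uint8));i=1+np.argmax(st[1:,4]);print('before',st[i],ce[i])
print(fishplane(w,(254,190.7),217))
for nm,a in (('top','top0'),('scene','scene0')):
    c=imaging.camera(nm);o=cv2.imread(f'pics/{a}.png')[:,:,::-1].astype(int)
    for t in('tape','spool','screwdriver','picker_grip'): print(nm,t,[np.round(f['rect'],1).tolist() for f in find_in(c,t)[:1]])
    r=lambda im:np.argwhere((im[...,0]>110)&(im[...,1]<60)&(im[...,2]<70))
    print('red',r(o).mean(0),len(r(o)),r(c['img'].astype(int)).mean(0),len(r(c['img'].astype(int))))
```

```text
36.075 [ 464.14584798 -314.2726312   289.48992562] [-0.08778765 -0.26491366 -0.71260907]
[245 160  20  50 971] [254.60556128 184.77857878]
before [243 160  21  51 964] [253.28112033 184.82883817]
[ 463.00312388 -312.67293403  217.        ]
top tape [[221.2, 264.1, 26.9, 22.6]]
top spool [[185.8, 117.5, 25.2, 27.8]]
top screwdriver [[297.4, 114.3, 36.9, 75.6]]
top picker_grip [[390.9, 233.4, 27.4, 17.7]]
red [232.8        398.32432432] 185 [nan nan] 0
scene tape [[341.9, 192.3, 15.2, 23.4]]
scene spool [[211.6, 105.3, 14.1, 27.8]]
scene screwdriver [[180.1, 243.0, 71.9, 21.0]]
scene picker_grip [[215.2, 112.6, 14.0, 43.7]]
red [62.86590038 89.37164751] 261 [53.87906977 52.08837209] 215<stdin>:11: RuntimeWarning: Mean of empty slice.
  ret = um.true_divide(
```

```bash
python3 -c "
from cell import job
print(job.sign_off())"
```

```text
the job is handed in; nothing more can be done
None
```

The insert stands upright in the free rack pocket and the picker hangs back in its fork; I handed the job in at about 36 s, with no pressing force felt on the insert and the tape, spool and screwdriver left alone.

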